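# Open the push-to-open medicine box

## Task

Open the medicine box with the blue lid: with the fingertips, gently press the white mark near the front edge of the lid until the catch lets go, take the fingers off so that the lid springs ajar by itself, then push its raised front edge up and over until the lid leans back wide open on its stop. Do not grip or lift anything; keep the green and yellow lids shut and do not disturb the other things on the table.

Things in the scene. Friction and masses are not known exactly. Their poses are not given: they have to be found in the camera images.
- box_blue: Cream medicine box with a blue lid (the one to open), screwed to the table: 120 (x) x 124 (y) x 90 mm high, walls 12 mm, origin at the centre of its underside. Its x axis points from the front (catch) side to the back (hinge) side. The lid is a panel 92 (x) x 97 (y) x 6 mm set into the top, flush with the rim (z = 90 mm) when shut, front edge 45 mm in front of the box centre.
- lid_blue (a joint): Angle of the blue lid about its back hinge, rad: 0 = shut and latched flush, negative = pressed in below the rim (down to -0.1, about 9 mm at the front edge, then a firm stop), about 0.6 = ajar, held up by the spring after the catch has let go, 2.05 = leaning back on its stop.
- box_green: Cream medicine box with a green lid (leave shut), screwed to the table: 120 (x) x 124 (y) x 90 mm high, walls 12 mm, origin at the centre of its underside. Its x axis points from the front (catch) side to the back (hinge) side. The lid is a panel 92 (x) x 97 (y) x 6 mm set into the top, flush with the rim (z = 90 mm) when shut, front edge 45 mm in front of the box centre.
- lid_green (a joint): Angle of the green lid about its back hinge, rad: 0 = shut and latched flush, negative = pressed in below the rim (down to -0.1, about 9 mm at the front edge, then a firm stop), about 0.6 = ajar, held up by the spring after the catch has let go, 2.05 = leaning back on its stop.
- box_yellow: Cream medicine box with a yellow lid (leave shut), screwed to the table: 120 (x) x 124 (y) x 90 mm high, walls 12 mm, origin at the centre of its underside. Its x axis points from the front (catch) side to the back (hinge) side. The lid is a panel 92 (x) x 97 (y) x 6 mm set into the top, flush with the rim (z = 90 mm) when shut, front edge 45 mm in front of the box centre.
- lid_yellow (a joint): Angle of the yellow lid about its back hinge, rad: 0 = shut and latched flush, negative = pressed in below the rim (down to -0.1, about 9 mm at the front edge, then a firm stop), about 0.6 = ajar, held up by the spring after the catch has let go, 2.05 = leaning back on its stop.
- blue_press (a point): Centre of the white round press mark (24 mm across) on top of the blue lid, 22 mm from its front edge and 70 mm from its hinge; moves with the lid. The catch lets go once the front edge has been pressed in about 3 mm (about 4 N at the mark, more nearer the hinge); the lid then rises as the finger is taken away.
- blue_edge (a point): Middle of the front edge of the blue lid, at half its thickness; moves with the lid. Lid shut: 87 mm above the table; ajar: about 52 mm higher, with free room beneath it at mid-width (the catch tab, which hangs 24 mm below the lid, and the spring arm are 35 mm or more to the sides).
- blue_hinge (a point): Middle of the blue lid's hinge axis, 47 mm behind the box centre and 87 mm above the table; the axis runs along the box's y axis, the lid, of smooth slippery plastic, is 92 mm long from here. Beyond ajar (0.6 rad) the lid swings freely: let go before upright (1.57) it falls back to ajar, past upright it falls back onto its stop and stays.
- dose_cup_mid (a point): White plastic dose cup, 38 mm across, 35 mm high, loose, not to be disturbed; the point is its centre, half-way up.
- pill_bottle_mid (a point): Amber pill bottle, 40 mm across, 70 mm high, loose, not to be disturbed; the point is its centre, half-way up.
- dessert_tub_mid (a point): Yellow dessert tub, 74 mm across, 46 mm high, loose, not to be disturbed; the point is its centre, half-way up.
- soup_bowl_mid (a point): Navy insulated soup bowl with white lid, 134 mm across, 78 mm high, loose, not to be disturbed; the point is its centre, half-way up.
- beaker_mid (a point): Clear drinking beaker, 72 mm across, 100 mm high, loose, not to be disturbed; the point is its centre, half-way up.
- gel_bottle_mid (a point): White hand-gel bottle with blue cap, 60 mm across, 150 mm high, loose, not to be disturbed; the point is its centre, half-way up.

How it is judged (in metres and radians):
On the way:
1. the blue lid stands ajar on its spring, the fingers off it (value of joint lid_blue between 0.45 and 0.8 rad and contact force between the fingers and box_blue below 0.2 N), for 0.2 s.
At the end, for the whole second after the job is handed in: The blue lid leans back at rest on its stop (joint above 1.85 rad); the green and yellow lids are still shut (between -0.03 and 0.05 rad) (value of joint lid_blue above 1.85 rad and velocity of joint lid_blue between -0.1 and 0.1 rad/s and value of joint lid_green between -0.03 and 0.05 rad and value of joint lid_yellow between -0.03 and 0.05 rad); the robot touches nothing.
It fails at once if the green or yellow lid is opened (more than 0.1 rad) (value of joint any of lid_green, lid_yellow above 0.1 rad).
It fails at once if a loose bystander is moved or lifted more than 30 mm (distance of any of dose_cup_mid, pill_bottle_mid, dessert_tub_mid, soup_bowl_mid, beaker_mid, gel_bottle_mid from where it was at the start of the episode above 0.03 m).
It fails at once if the fingers load the blue-lidded box or its lid with more than 40 N (pressed too hard, or gripped) (contact force between the fingers and box_blue above 40 N).
It also fails if it takes over 42 s, if anything falls off the work surface, if the arm or the gripper's body presses on something with over 40 N, if the wrist force passes 120 N, or if a joint passes its speed limit or range.

## Robot

A 6-joint arm with a two-finger parallel gripper is mounted at the origin on the work surface. World frame = base frame: x ahead of the robot, y to its left, z up, the work surface at z = 0. Lengths are in mm, angles in rad, forces in N, time in s.
With the tool pointing down it reaches from about 275 to 750 mm from the base axis. Payload 10.2 kg.
Tool frame: the origin (TCP) lies at the very end of the fingers, on their centre line; the grasp point (between the pads) lies 19 mm behind it; y points along the fingers, x is the direction in which the jaws open and shut, and the axes are right-handed (so a half turn about y gives the same grasp; the last joint's range is limited). The gripper opens to 85 mm and grips with 20 to 120 N. Pads are 22 mm wide; open, the fingers measure 114 mm over their backs; the gripper's body (76 mm by 85 mm) begins 54 mm behind the grasp point. The pads swing forward as they close: fully open they stand 13 mm farther back than shut.
Start: joints at [1.115, 0.313, 1.498, -0, 1.331, -0.223], TCP at [121.132, 510.841, 231.294] pointing down, gripper open.
Joint ranges: [-2.94, 2.94], [-0.97, 2.17], [0.19, 2.56], [-1.23, 4.37], [0.02, 3.11], [-2.88, 2.88]. Speed limits (rad/s): [2.39, 2.39, 3.01, 3.14, 3.14, 3.14].

## Interface

Orientations are given as a rotation vector (axis times angle).
In Python, from cell import readout, grab_frame, camera_model, env, models gives the robot as it stands. The module is installed in compiled form; this text tells all that it offers.
- The arm moves only by the shell command python3 -m crank 'ROWS' [FORCE]. ROWS is JSON, a list of rows, each a list of 7 numbers: the shift along the tool's x, y, z scaled (see below), then the turn, a rotation vector about the tool's x, y, z scaled (see below), then the opening, from 0 (shut) to 1 (fully open). A call has 1 to 5 rows; each row shifts and turns the commanded pose from where the row before left it, along the tool's axes as they then stand; what a row does not reach is not made up. The controller multiplies each number of a shift by 0.02 m and each number of a turn by 0.1 rad. A row lasts 1/12 s, in which the tool goes at most 41.7 mm and 7.16 degrees, less where a joint would pass 70% of its speed; a pose out of reach is approached as far as the arm can. A call with a number of a shift or a turn outside -1 to 1 is refused whole. A call with a gripper value outside its range is refused whole. The fingers move at their own pace and stop on an object; FORCE is the grip in N (left out, the last holds). Time passes only in rows, so rows that do not move let the fingers close. It gives the time, the measured TCP pose, the force and the opening at its end, in the units of the state.
- readout.observe(): the state, without advancing time (a new reading comes with each control period).
- grab_frame(name): name is "scene" or "top" or "wrist"; returns the picture (400x640x3 uint8, red, green, blue); there is no depth.
- camera_model(name): a dict with "K" (3x3 intrinsics, pixels), "pose" (4x4, takes a point from camera to world coordinates). Camera axes: x right, y up, looking along -z (the intrinsics and any distortion apply to the point x, -y, -z); pixel columns grow to the right and rows downward; lengths in mm; the calibration is good to about 2 mm. The wrist camera is an equidistant fisheye: a pixel r from the principal point sees the ray r / f radians off the axis. A picture is of the moment at which its call begins: read the wrist's pose just before it. camera_model takes no time and is no camera call; for the wrist camera it gives the pose at the moment of the call.
- env.sign_off(): hands the job in, once; it reports no verdict.
Trained networks look in the newest picture that a camera, given by its name, has taken for a name from the list of things; names that differ only in an ending like _2 or _b are one class to them, and where a whole thing is asked for, a point or a joint stands for the part that bears it (a point fixed in the world has none). Each returns a list of dicts, best first, with "p" (0 to 1); they miss things now and then, are a little off and sometimes report something else, mostly with a low value. They report only what shows in the picture. A call takes as long as a camera call.
- models.find_in(camera, target): "position" ([row, column] in pixels, amid what is visible of it).
- models.masks_of(camera, target): "pixels" (400x640 bool, what is visible of it) and "position" ([row, column] in pixels, amid what is visible of it).
The state is a dict: "clock": time; "joint_pos": joint angles; "dq": joint speeds; "tau": joint torques, N m; "tool_pos": TCP position; "ee_rot": TCP orientation; "wrist_force": force on the tool from outside, world axes, zero at the start; "torque": the same for the moment, N m; "gripper_width": opening from 0.0 (shut) to 1.0 (fully open).
Only numpy, scipy, OpenCV 4.12 (cv2) and the standard library are available. Lean on these libraries where they do the work, as an engineer would, in place of code of your own. Each camera call takes 0.05 s, during which the arm holds its last target.

## Working session

There is one attempt and no reset: what is moved stays moved. The work goes in short steps, Python scripts to look and compute and a shell command to move; the robot and the scene stay as the last step left them, time stands still between calls to the robot, and variables do not carry over. Pictures are saved under pics/ and viewed, and the job is handed in when it is done.

```bash
mkdir -p pics; cat > h.py <<'E'
import numpy as np, cv2
from cell import readout, grab_frame, camera_model, env, models
from scipy.spatial.transform import Rotation as R
def save(cam,name):
    im=grab_frame(cam); cv2.imwrite(f'pics/{name}.png',im[:,:,::-1]); return im
def ray(cam,row,col):
    m=camera_model(cam);K=np.array(m['K']);P=np.array(m['pose'])
    d=np.array([(col-K[0,2])/K[0,0],-(row-K[1,2])/K[1,1],-1.])
    return P[:3,3],P[:3,:3]@d
def onz(cam,row,col,z):
    o,d=ray(cam,row,col); return o+d*(z-o[2])/d[2]
def proj(cam,p):
    m=camera_model(cam);K=np.array(m['K']);P=np.array(m['pose'])
    c=P[:3,:3].T@(np.array(p)-P[:3,3]); return K[1,2]-K[1,1]*c[1]/-c[2],K[0,2]+K[0,0]*c[0]/-c[2]
def st():
    s=readout.observe(); r=R.from_rotvec(s['ee_rot']).as_matrix()
    print('t',round(s['clock'],2),'tcp',np.round(s['tool_pos'],1),'F',np.round(s['wrist_force'],2),'g',s['gripper_width'],'\nR',np.round(r,3).tolist(),'q',np.round(s['joint_pos'],3)); return s,r
E
python3 - <<'E'
from h import *
st()
for c in ['scene','top']:
    save(c,c+'0'); m=camera_model(c); print(c,np.round(m['K'],1).tolist(),np.round(m['pose'],3).tolist(), m.keys())
for t in ['blue_press','lid_blue']:
    for d in models.find_in('top',t)[:2]: print(t,d,onz('top',*d['position'],90))
E
```

```text
t 0.0 tcp [121.  510.6 230.7] F [-0.23  0.21 -0.37] g 1.0002315813437825 
R [[0.231, -0.001, -0.973], [0.973, -0.001, 0.231], [-0.001, -1.0, 0.0]] q [ 1.115  0.313  1.498  0.     1.331 -0.223]
scene [[416.8, 0.0, 323.3], [0.0, 416.8, 197.6], [0.0, 0.0, 1.0]] [[-0.807, -0.399, 0.435, 1196.206], [0.59, -0.522, 0.616, 895.978], [-0.018, 0.754, 0.657, 1033.976], [0.0, 0.0, 0.0, 1.0]] dict_keys(['K', 'pose'])
top [[415.6, 0.0, 325.6], [0.0, 415.6, 200.8], [0.0, 0.0, 1.0]] [[-0.003, 0.998, -0.066, 467.438], [-1.0, -0.003, 0.004, 7.039], [0.004, 0.066, 0.998, 1350.158], [0.0, 0.0, 0.0, 1.0]] dict_keys(['K', 'pose'])
blue_press {'position': [197.6, 254.4], 'p': 0.62} [560.61912644 217.87617523  90.        ]
lid_blue {'position': [197.8, 260.7], 'p': 0.71} [559.95161449 198.74281377  90.        ]
```

View pics/scene0.png

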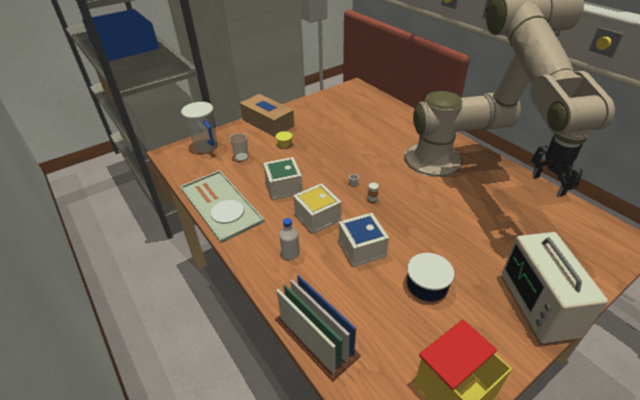

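View pics/top0.png

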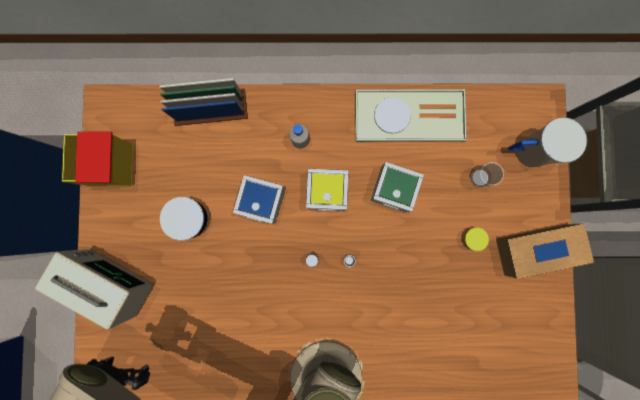

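```bash
python3 - <<'E'
from h import *
im=cv2.imread('pics/top0.png'); c=im[165:240,220:300]; cv2.imwrite('pics/crop0.png',cv2.resize(c,None,fx=7,fy=7,interpolation=cv2.INTER_CUBIC))
i=im.astype(int); b=(i[:,:,0]>i[:,:,2]+40); m=np.zeros(b.shape,np.uint8); m[165:240,220:300]=b[165:240,220:300]
n,l,s,ce=cv2.connectedComponentsWithStats(m); k=1+np.argmax(s[1:,4]); 
mm=(l==k).astype(np.uint8); cs,_=cv2.findContours(mm,0,2); h=cv2.convexHull(max(cs,key=cv2.contourArea)); 
r=cv2.minAreaRect(h); bx=cv2.boxPoints(r); print(r)
P=np.array([onz('top',y,x,90) for x,y in bx]); print(P.round(1)); print(P.mean(0)); print([np.linalg.norm(P[j]-P[j-1]).round(1) for j in range(4)])
# white mark within hull
hm=np.zeros_like(m); cv2.fillConvexPoly(hm,h,1); hm=cv2.erode(hm,np.ones((3,3)))
g=i.min(2)*hm; w=np.where(hm>0,np.clip(i[:,:,2]-100,0,None),0); ys,xs=np.nonzero(w); ww=w[ys,xs]; mr,mc=(ys*ww).sum()/ww.sum(),(xs*ww).sum()/ww.sum(); print('mark',mr,mc,onz('top',mr,mc,90))
s=cv2.imread('pics/scene0.png'); cv2.imwrite('pics/crop1.png',cv2.resize(s[195:275,320:410],None,fx=7,fy=7,interpolation=cv2.INTER_CUBIC))
E
```

```text
((257.43841552734375, 198.6217803955078), (31.581979751586914, 29.654943466186523), 15.52410888671875)
[[527.1 266.5  90. ]
 [614.1 243.3  90. ]
 [588.  150.5  90. ]
 [501.1 174.2  90. ]]
[557.58525531 208.62458998  90.        ]
[np.float64(95.9), np.float64(90.1), np.float64(96.4), np.float64(90.0)]
mark 206.0895983522142 255.17327497425336 [534.78278146 215.3278357   90.        ]
```

```bash
python3 - <<'E'
from h import *
s=cv2.imread('pics/scene0.png').astype(int)
m=np.zeros(s.shape[:2],np.uint8); b=s[:,:,0]>s[:,:,2]+40; m[205:275,330:395]=b[205:275,330:395]
n,l,st_,ce=cv2.connectedComponentsWithStats(m); k=1+np.argmax(st_[1:,4]); mm=(l==k).astype(np.uint8)
cs,_=cv2.findContours(mm,0,2);h=cv2.convexHull(max(cs,key=cv2.contourArea))
M=cv2.moments(h); c=(M['m01']/M['m00'],M['m10']/M['m00']); print(c,onz('scene',*c,90))
e,t=cv2.minEnclosingTriangle(h)
q=cv2.approxPolyDP(h,4,True)[:,0]; print([onz('scene',y,x,90).round(1).tolist() for x,y in q])
for n_ in ['dose_cup_mid','pill_bottle_mid','gel_bottle_mid','soup_bowl_mid','box_yellow']:
    for d in models.find_in('top',n_)[:1]: print(n_,d,onz('top',*d['position'],50).round(0))
E
```

```text
(229.56693145042658, 363.08973227419824) [561.54729046 211.72472409  90.        ]
[[509.1, 179.5, 90.0], [532.5, 263.5, 90.0], [613.3, 239.4, 90.0], [591.5, 157.6, 90.0]]
dose_cup_mid {'position': [259.3, 349.6], 'p': 0.43} [370. -73.  50.]
pill_bottle_mid {'position': [260.2, 313.7], 'p': 0.6} [368.  39.  50.]
gel_bottle_mid {'position': [133.4, 299.0], 'p': 0.89} [767.  85.  50.]
soup_bowl_mid {'position': [218.2, 179.8], 'p': 0.92} [500. 457.  50.]
box_yellow {'position': [189.9, 323.2], 'p': 0.8} [587.   9.  50.]
```

View pics/crop0.png

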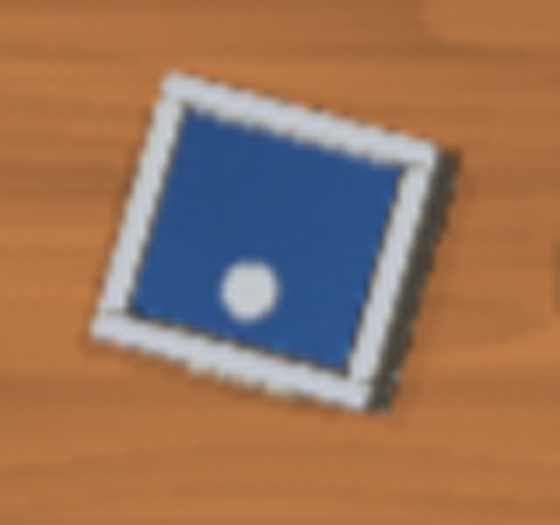

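View pics/crop1.png

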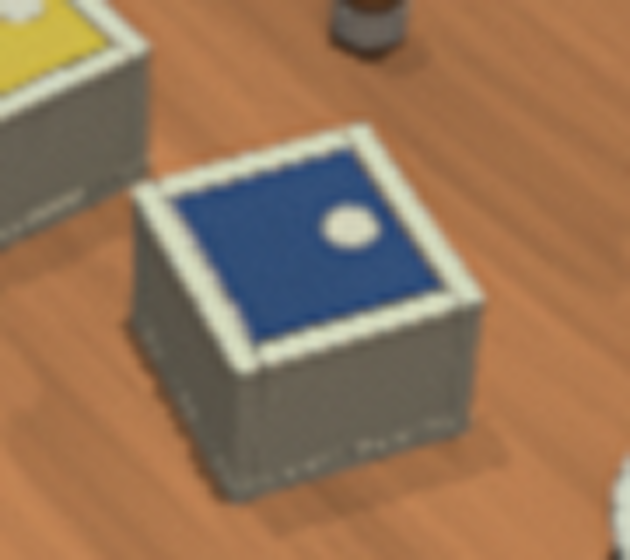

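```bash
python3 -m crank '[[0,0,0,0,0.28,0,0],[-0.37,0,-1,0,0,0,0],[-0.37,0,-1,0,0,0,0],[-0.37,0,-1,0,0,0,0],[-0.37,0,-1,0,0,0,0]]' 20
python3 -m crank '[[-0.37,0,-1,0,0,0,0],[-0.37,0,-1,0,0,0,0],[-0.37,0,-1,0,0,0,0],[-0.37,0,-1,0,0,0,0],[-0.37,0,-1,0,0,0,0]]'
python3 -m crank '[[-0.37,0,-1,0,0,0,0],[-0.37,0,-1,0,0,0,0],[-0.37,0,-1,0,0,0,0],[-0.37,0,-1,0,0,0,0],[-0.37,0,-1,0,0,0,0]]'
cat >> h.py <<'E'
u=np.array([.966,-.258,0]);v=np.array([.258,.966,0]);Z=np.array([0,0,1.])
LC=np.array([559,209,0.]); BOX=LC-u
def go(bx,by,z):
    "units in tool axes to reach box-frame point"
    s,r=st(); p=np.array(s['tool_pos']); d=p-BOX; print('box frame',np.round([d@u,d@v,p[2]],1))
    t=BOX+bx*u+by*v+z*Z; print('units',np.round(r.T@(t-p)/20,2)); f=np.array(s['wrist_force']); print('F box',np.round([f@u,f@v,f[2]],2),'pitch deg below horiz',np.degrees(np.arcsin(-r[2,1])).round(1))
E
python3 -c "
from h import *
go(-23,0,150)"
```

```text
clock: 0.87
tool_pos: [191.4, 461.0, 231.3]
ee_rot: [-1.321, -1.015, 1.015]
wrist_force: [-0.2, 0.8, 0.1]
gripper_width: 0.296
clock: 1.28
tool_pos: [278.6, 399.4, 231.4]
ee_rot: [-1.321, -1.015, 1.015]
wrist_force: [0.3, 0.6, 0.7]
gripper_width: -0.0
clock: 1.7
tool_pos: [365.8, 337.8, 231.3]
ee_rot: [-1.321, -1.015, 1.015]
wrist_force: [-0.1, 0.3, 0.1]
gripper_width: -0.002
t 1.7 tcp [365.8 337.8 231.3] F [-0.07  0.29  0.06] g -0.0022274929970120603 
R [[0.258, 0.0, -0.966], [0.966, 0.0, 0.258], [0.0, -1.0, -0.0]] q [ 0.51   0.253  1.577  0.     1.311 -0.8  ]
box frame [-218.9   74.6  231.3]
units [-3.73  4.07 -9.8 ]
F box [-0.14  0.27  0.06] pitch deg below horiz 90.0
```

```bash
python3 -m crank '[[-0.37,0.2,-0.98,0,0,0,0],[-0.37,0.2,-0.98,0,0,0,0],[-0.37,0.3,-0.98,0,0,0,0],[-0.37,0.4,-0.98,0,0,0,0],[-0.37,0.5,-0.98,0,0,0,0]]'
python3 -m crank '[[-0.37,0.5,-0.98,0,0,0,0],[-0.37,0.5,-0.98,0,0,0,0],[-0.37,0.5,-0.98,0,0,0,0],[-0.38,0.5,-0.98,0,0,0,0],[-0.38,0.47,-0.98,0,0,0,0]]'
python3 -m crank '[[0,0.5,0,0,0,0,0],[0,0.5,0,0,0,0,0],[0,0.5,0,0,0,0,0],[0,0.2,0,0,0,0,0]]'
python3 -c "
from h import *
go(-23,0,100); save('top','t1');save('wrist','w1');save('scene','s1')
c=lambda n,o,r0,r1,c0,c1: cv2.imwrite(o,cv2.resize(cv2.imread(n)[r0:r1,c0:c1],None,fx=6,fy=6,interpolation=cv2.INTER_CUBIC))
c('pics/t1.png','pics/t1c.png',160,240,210,310);c('pics/s1.png','pics/s1c.png',180,270,310,420)"
```

```text
clock: 2.12
tool_pos: [451.1, 276.9, 199.4]
ee_rot: [-1.322, -1.016, 1.014]
wrist_force: [-0.5, 0.6, 0.6]
gripper_width: 0.004
clock: 2.53
tool_pos: [535.9, 215.4, 149.3]
ee_rot: [-1.321, -1.015, 1.015]
wrist_force: [0.4, 0.3, 0.1]
gripper_width: -0.0
clock: 2.87
tool_pos: [534.0, 216.6, 114.3]
ee_rot: [-1.32, -1.014, 1.017]
wrist_force: [0.5, -0.2, 0.3]
gripper_width: -0.001
t 2.87 tcp [534.  216.6 114.3] F [ 0.52 -0.23  0.27] g -0.0010810795244429385 
R [[0.257, -0.002, -0.966], [0.966, -0.0, 0.257], [-0.001, -1.0, 0.002]] q [ 0.182  0.537  1.486  0.     1.121 -1.129]
box frame [-25.1   0.9 114.3]
units [-0.04  0.72 -0.11]
F box [ 0.56 -0.08  0.27] pitch deg below horiz 89.9
```

View pics/s1c.png

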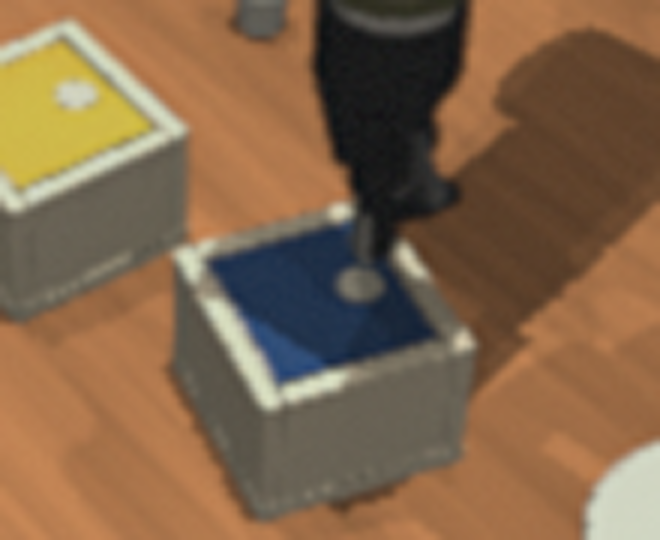

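View pics/w1.png

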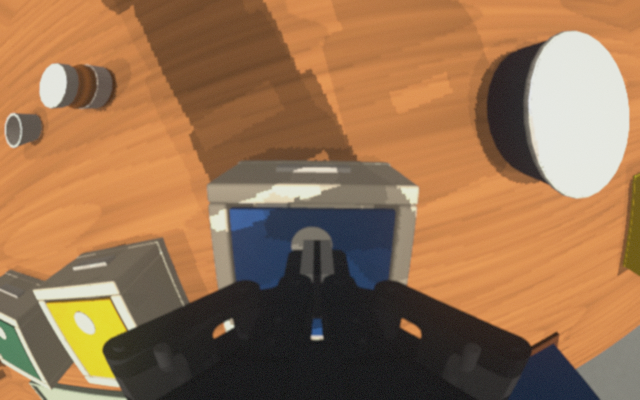

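The wrist picture shows the closed fingertips in line with the white mark (about row 238, column 315). I'll press down in small steps now.

```bash
python3 -m crank '[[0,0.4,-0.05,0,0,0,0],[0,0.3,-0.05,0,0,0,0],[0,0.3,0,0,0,0,0],[0,0,0,0,0,0,0]]'
python3 -m crank '[[0,0.1,0,0,0,0,0],[0,0.05,0,0,0,0,0],[0,0,0,0,0,0,0]]'
python3 -m crank '[[0,0.05,0,0,0,0,0],[0,0,0,0,0,0,0]]'
python3 -m crank '[[0,0.05,0,0,0,0,0],[0,0,0,0,0,0,0]]'
python3 -m crank '[[0,0.05,0,0,0,0,0],[0,0,0,0,0,0,0]]'
python3 -m crank '[[0,0.05,0,0,0,0,0],[0,0,0,0,0,0,0]]'
```

```text
clock: 3.35
tool_pos: [536.4, 215.5, 94.4]
ee_rot: [-1.32, -1.013, 1.016]
wrist_force: [-0.2, -0.3, -0.2]
gripper_width: -0.0
clock: 3.6
tool_pos: [537.1, 215.6, 92.8]
ee_rot: [-1.321, -1.015, 1.015]
wrist_force: [-0.0, 0.4, 0.2]
gripper_width: -0.002
clock: 3.77
tool_pos: [537.1, 215.6, 92.0]
ee_rot: [-1.321, -1.015, 1.015]
wrist_force: [-0.0, 0.2, -0.2]
gripper_width: 0.002
clock: 3.93
tool_pos: [537.1, 215.6, 90.8]
ee_rot: [-1.321, -1.015, 1.015]
wrist_force: [0.4, -0.3, -0.9]
gripper_width: 0.0
clock: 4.1
tool_pos: [537.2, 215.6, 90.0]
ee_rot: [-1.321, -1.015, 1.015]
wrist_force: [-0.1, 0.3, 0.6]
gripper_width: -0.0
clock: 4.27
tool_pos: [537.1, 215.6, 89.0]
ee_rot: [-1.321, -1.015, 1.015]
wrist_force: [-0.3, 0.6, 2.3]
gripper_width: -0.005
```

```bash
python3 -m crank '[[0,0.05,0,0,0,0,0],[0,0,0,0,0,0,0]]'
python3 -m crank '[[0,0.05,0,0,0,0,0],[0,0,0,0,0,0,0]]'
python3 -m crank '[[0,0.03,0,0,0,0,0],[0,0,0,0,0,0,0]]'
```

```text
clock: 4.43
tool_pos: [537.1, 215.6, 87.9]
ee_rot: [-1.321, -1.015, 1.015]
wrist_force: [-0.4, 0.2, 4.0]
gripper_width: -0.001
clock: 4.6
tool_pos: [537.1, 215.7, 86.9]
ee_rot: [-1.321, -1.015, 1.015]
wrist_force: [-1.0, 0.1, 2.9]
gripper_width: -0.001
clock: 4.77
tool_pos: [537.1, 215.6, 86.3]
ee_rot: [-1.321, -1.015, 1.015]
wrist_force: [-0.2, 0.4, 4.5]
gripper_width: 0.001
```

The force dropped from 4.0 to 2.9 N while I was still pushing down, so the catch has let go. Next I take the fingers off.

```bash
python3 -m crank '[[0,-0.5,0,0,0,0,0],[0,-0.9,0,0,0,0,0],[0,-1,0,0,0,0,0],[0,-1,0,0,0,0,0],[0,-1,0,0,0,0,0]]'
python3 -m crank '[[0,-0.7,1,0,0,0,0],[0,0,1,0,0,0,0],[0,0,1,0,0,0,0],[0,0,1,0,0,0,0],[0,0,0,0,0,0,0]]'
python3 -c "
from h import *
go(-120,0,190); save('scene','s2');save('wrist','w2')
c=lambda n,o,r0,r1,c0,c1: cv2.imwrite(o,cv2.resize(cv2.imread(n)[r0:r1,c0:c1],None,fx=6,fy=6,interpolation=cv2.INTER_CUBIC))
c('pics/s2.png','pics/s2c.png',180,270,310,420)"
```

```text
clock: 5.18
tool_pos: [536.9, 215.5, 175.6]
ee_rot: [-1.321, -1.015, 1.015]
wrist_force: [0.1, -0.8, 0.2]
gripper_width: 0.001
clock: 5.6
tool_pos: [457.2, 237.0, 188.8]
ee_rot: [-1.32, -1.015, 1.017]
wrist_force: [-0.6, -0.0, 0.3]
gripper_width: 0.0
t 5.6 tcp [457.2 237.  188.8] F [-0.64 -0.02  0.26] g 0.0001990047742919057 
R [[0.256, -0.001, -0.967], [0.967, 0.0, 0.256], [-0.0, -1.0, 0.001]] q [ 0.25   0.329  1.591  0.     1.223 -1.061]
box frame [-104.6    0.8  188.8]
units [-0.04 -0.06  0.77]
F box [-0.61 -0.18  0.26] pitch deg below horiz 89.9
```

View pics/s2c.png

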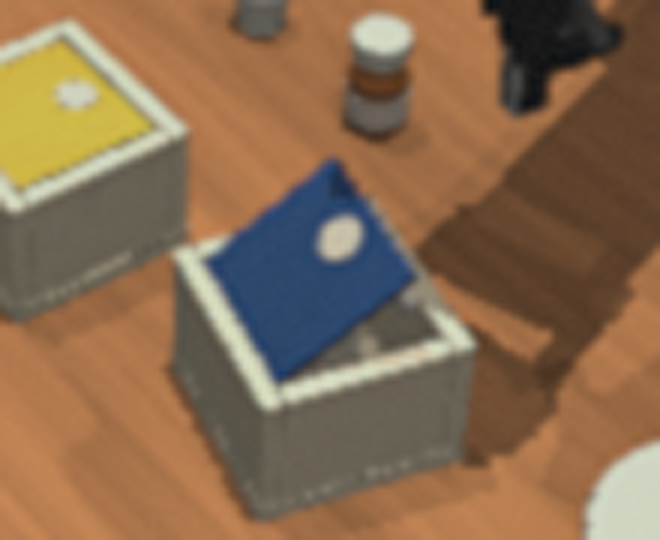

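View pics/w2.png

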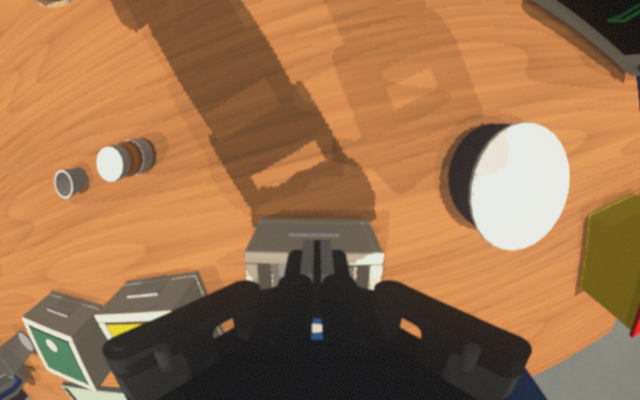

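The scene picture shows the blue lid standing ajar and the fingers well clear. Next I pitch the fingers forward.

```bash
python3 -m crank '[[0,0,0,-1,0,0,0],[0,0,0,-1,0,0,0],[0,0,0,-1,0,0,0],[0,0,0,-1,0,0,0],[0,0,0,-1,0,0,0]]'
python3 -m crank '[[0,0,0,-1,0,0,0],[0,0,0,-1,0,0,0],[0,0,0,-1,0,0,0],[0,0,0,-1,0,0,0],[0,0,0,0,0,0,0]]'
python3 -c "
from h import *
go(-75,0,145)"
```

```text
clock: 6.12
tool_pos: [460.8, 236.3, 189.1]
ee_rot: [-1.725, -1.327, 0.78]
wrist_force: [0.6, -1.1, -0.3]
gripper_width: -0.0
clock: 6.53
tool_pos: [459.6, 234.0, 187.3]
ee_rot: [-1.986, -1.508, 0.595]
wrist_force: [-0.6, -0.9, -0.3]
gripper_width: -0.001
t 6.53 tcp [459.6 234.  187.3] F [-0.59 -0.91 -0.35] g -0.0012796893638361904 
R [[0.265, 0.711, -0.652], [0.964, -0.202, 0.173], [-0.009, -0.674, -0.739]] q [ 0.502  0.203  2.018 -1.173  0.598  0.104]
box frame [-101.5   -1.5  187.3]
units [0.1  2.4  0.67]
F box [-0.34 -1.03 -0.35] pitch deg below horiz 42.4
```

```bash
python3 -m crank '[[0,0.5,0.3,0,0,0,0],[0,0.7,0.3,0,0,0,0],[0.1,0.7,0.2,0,0,0,0],[0,0,0,0,0,0,0]]'
python3 -c "
from h import *
go(-25,0,109); save('scene','s3')
cv2.imwrite('pics/s3c.png',cv2.resize(cv2.imread('pics/s3.png')[170:270,310,None] if 0 else cv2.imread('pics/s3.png')[160:270,310:430],None,fx=5,fy=5,interpolation=cv2.INTER_CUBIC))"
```

```text
clock: 6.87
tool_pos: [479.5, 233.6, 158.7]
ee_rot: [-1.975, -1.491, 0.607]
wrist_force: [0.5, 0.3, 0.4]
gripper_width: 0.002
t 6.87 tcp [479.5 233.6 158.7] F [0.49 0.35 0.38] g 0.0023501791183561885 
R [[0.27, 0.697, -0.665], [0.963, -0.203, 0.178], [-0.011, -0.688, -0.725]] q [ 0.474  0.283  1.997 -1.226  0.558  0.161]
box frame [-82.1   3.2 158.7]
units [-0.1   3.78 -0.16]
F box [0.38 0.46 0.38] pitch deg below horiz 43.5
```

View pics/s3c.png

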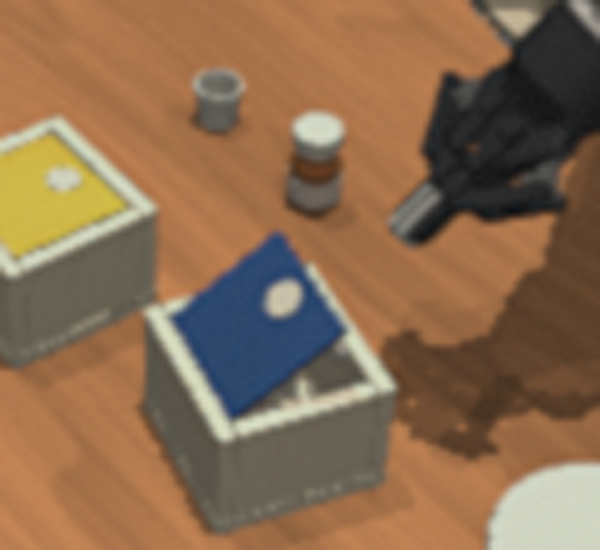

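```bash
python3 -m crank '[[-0.1,0,0,1,0,0,0],[0,0,0,0.2,0,0,0],[0,0,0,0,0,0,0]]'
python3 -c "
from h import *
go(-25,0,109)"
```

```text
clock: 7.17
tool_pos: [478.4, 231.6, 160.6]
ee_rot: [-1.914, -1.44, 0.658]
wrist_force: [-0.9, -0.3, 0.1]
gripper_width: -0.002
t 7.17 tcp [478.4 231.6 160.6] F [-0.9  -0.34  0.13] g -0.0018954169849956883 
R [[0.272, 0.638, -0.72], [0.962, -0.189, 0.196], [-0.011, -0.746, -0.666]] q [ 0.446  0.264  1.964 -0.997  0.56  -0.075]
box frame [-82.6   1.  160.6]
units [ 0.02  3.84 -0.43]
F box [-0.79 -0.56  0.13] pitch deg below horiz 48.3
```

```bash
python3 -m crank '[[0,0.7,-0.05,0,0,0,0],[0,0.8,-0.1,0,0,0,0],[0,0.8,-0.1,0,0,0,0],[0,0,0,0,0,0,0]]'
python3 -m crank '[[0,0.5,-0.1,0,0,0,0],[0,0.5,-0.1,0,0,0,0],[0,0.5,0,0,0,0,0],[0,0,0,0,0,0,0]]'
python3 -c "
from h import *
go(-25,0,114); save('scene','s4')
cv2.imwrite('pics/s4c.png',cv2.resize(cv2.imread('pics/s4.png')[160:270,310:430],None,fx=5,fy=5,interpolation=cv2.INTER_CUBIC))"
```

```text
clock: 7.5
tool_pos: [511.1, 221.0, 126.8]
ee_rot: [-1.915, -1.438, 0.662]
wrist_force: [-1.1, -0.7, -0.1]
gripper_width: -0.003
clock: 7.83
tool_pos: [533.0, 215.0, 107.5]
ee_rot: [-1.914, -1.439, 0.661]
wrist_force: [-1.1, 0.0, -0.3]
gripper_width: 0.0
t 7.83 tcp [533.  215.  107.5] F [-1.12  0.03 -0.31] g 0.00020554808236262245 
R [[0.272, 0.637, -0.721], [0.962, -0.191, 0.195], [-0.014, -0.747, -0.665]] q [ 0.36   0.422  1.914 -1.168  0.453  0.053]
box frame [-25.6  -0.9 107.5]
units [ 0.04 -0.22 -0.24]
F box [-1.09 -0.26 -0.31] pitch deg below horiz 48.3
```

View pics/s4c.png

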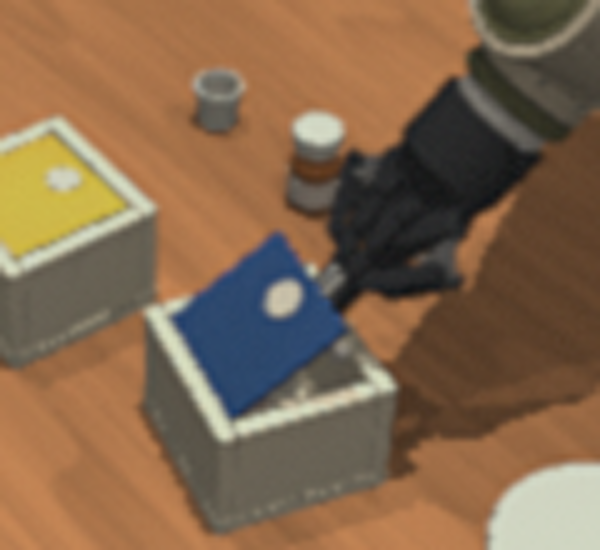

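The fingertips are under the raised front edge at mid-width. Next I lift it along the arc.

```bash
python3 -m crank '[[0.02,-0.17,-0.43,0,0,0,0],[0.02,-0.17,-0.43,0,0,0,0],[0,-0.17,-0.43,0,0,0,0],[0,0,0,0,0,0,0]]'
python3 -m crank '[[0,0.02,-0.37,0,0,0,0],[0,0.02,-0.37,0,0,0,0],[0,0.02,-0.37,0,0,0,0],[0,0,0,0,0,0,0]]'
python3 -c "
from h import *
go(25.5,0,154); save('scene','s5')
cv2.imwrite('pics/s5c.png',cv2.resize(cv2.imread('pics/s5.png')[160:270,310:430],None,fx=5,fy=5,interpolation=cv2.INTER_CUBIC))"
```

```text
clock: 8.22
tool_pos: [545.7, 213.5, 135.3]
ee_rot: [-1.915, -1.442, 0.657]
wrist_force: [0.5, -0.1, 0.9]
gripper_width: -0.002
clock: 8.55
tool_pos: [562.1, 208.7, 147.9]
ee_rot: [-1.915, -1.441, 0.658]
wrist_force: [-0.4, 1.2, 0.1]
gripper_width: -0.002
t 8.55 tcp [562.1 208.7 147.9] F [-0.35  1.18  0.12] g -0.0015947132318755546 
R [[0.272, 0.639, -0.72], [0.962, -0.19, 0.195], [-0.012, -0.745, -0.667]] q [ 0.325  0.387  1.827 -0.959  0.488 -0.206]
box frame [  4.1   0.5 147.9]
units [-0.01  0.49 -1.  ]
F box [-0.64  1.05  0.12] pitch deg below horiz 48.2
```

View pics/s5c.png

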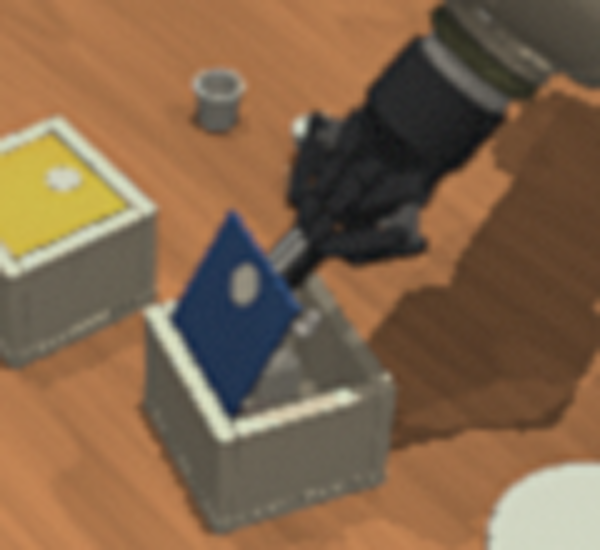

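The lid is following the fingers. I keep pushing past upright.

```bash
python3 -m crank '[[0,0.16,-0.34,0,0,0,0],[0,0.16,-0.34,0,0,0,0],[0,0.16,-0.34,0,0,0,0],[0,0,0,0,0,0,0]]'
python3 -m crank '[[0,0.24,-0.3,0,0,0,0],[0,0.24,-0.3,0,0,0,0],[0,0.24,-0.3,0,0,0,0],[0,0.12,-0.15,0,0,0,0],[0,0,0,0,0,0,0]]'
python3 -c "
from h import *
go(55,0,154); save('scene','s6')
cv2.imwrite('pics/s6c.png',cv2.resize(cv2.imread('pics/s6.png')[160:270,310:430],None,fx=5,fy=5,interpolation=cv2.INTER_CUBIC))"
```

```text
clock: 8.93
tool_pos: [582.7, 202.7, 153.5]
ee_rot: [-1.915, -1.44, 0.66]
wrist_force: [-0.0, -0.8, 1.0]
gripper_width: 0.0
clock: 9.35
tool_pos: [609.0, 195.1, 154.9]
ee_rot: [-1.915, -1.44, 0.66]
wrist_force: [-0.1, 0.9, -0.9]
gripper_width: 0.004
t 9.35 tcp [609.  195.1 154.9] F [-0.14  0.91 -0.92] g 0.003946001009889355 
R [[0.272, 0.638, -0.72], [0.962, -0.19, 0.195], [-0.013, -0.746, -0.666]] q [ 0.269  0.438  1.722 -0.856  0.487 -0.358]
box frame [ 52.9  -0.5 154.9]
units [ 0.03  0.1  -0.05]
F box [-0.37  0.85 -0.92] pitch deg below horiz 48.3
```

View pics/s6c.png

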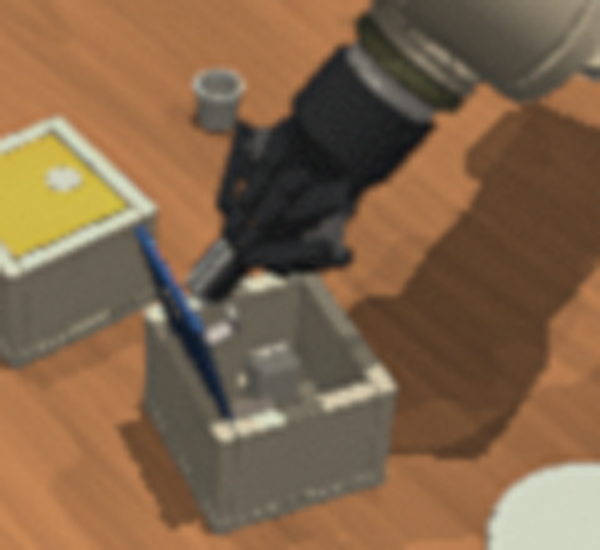

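The lid is past upright and lies against its stop. I back the fingers off and check.

```bash
python3 -m crank '[[0,-0.5,0.3,0,0,0,0],[0,-0.8,0.3,0,0,0,0],[0,-1,0.3,0,0,0,0],[0,-1,0.3,0,0,0,0],[0,-1,0.3,0,0,0,0]]'
python3 -m crank '[[0,-1,0.3,0,0,0,0],[0,-1,0.3,0,0,0,0],[0,0,0,0,0,0,0],[0,0,0,0,0,0,0],[0,0,0,0,0,0,0]]'
python3 -c "
from h import *
st(); save('scene','s7');save('top','t7')
cv2.imwrite('pics/s7c.png',cv2.resize(cv2.imread('pics/s7.png')[130:270,250:430],None,fx=4,fy=4,interpolation=cv2.INTER_CUBIC))
cv2.imwrite('pics/t7c.png',cv2.resize(cv2.imread('pics/t7.png')[100:280,150:510],None,fx=2,fy=2))
a,b=cv2.imread('pics/t7.png')[165:215,300:430].astype(int),cv2.imread('pics/top0.png')[165:215,300:430].astype(int); print(abs(a-b).max(2).mean())"
```

```text
clock: 9.82
tool_pos: [529.9, 218.1, 199.6]
ee_rot: [-1.914, -1.44, 0.661]
wrist_force: [0.1, 0.4, 0.9]
gripper_width: 0.001
clock: 10.23
tool_pos: [497.5, 227.6, 220.7]
ee_rot: [-1.914, -1.44, 0.661]
wrist_force: [0.1, 0.5, -0.3]
gripper_width: -0.004
t 10.23 tcp [497.5 227.6 220.7] F [ 0.13  0.53 -0.27] g -0.004272673555300335 
R [[0.271, 0.638, -0.721], [0.962, -0.19, 0.194], [-0.013, -0.746, -0.665]] q [ 0.419  0.195  1.863 -0.797  0.65  -0.338]
5.469384615384615
```

View pics/s7c.png

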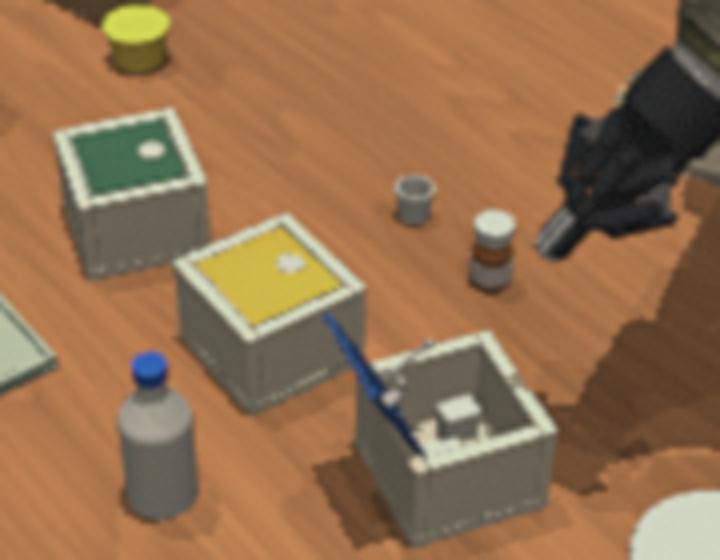

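View pics/t7c.png

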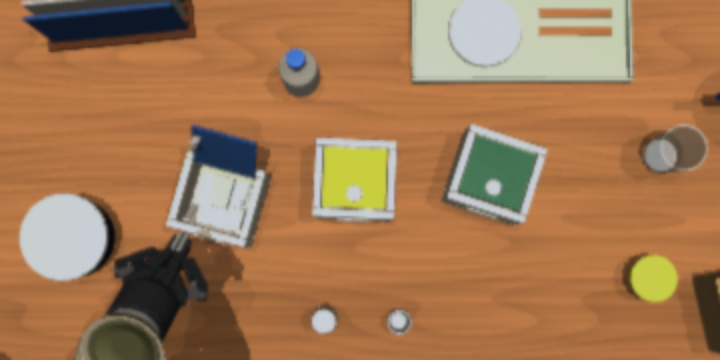

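```bash
python3 -c "
from h import *
for th in (1.7,1.85,2.05):
    p=BOX+u*(47-92*np.cos(th))+Z*(87+92*np.sin(th)); print(th,np.round(proj('top',p),1),np.round(proj('scene',p),1))
i=cv2.imread('pics/t7.png').astype(int); m=(i[:,:,0]>i[:,:,2]+40)
print(np.nonzero(m[155:200,240:285])[0].min()+155, np.nonzero(m[155:200,262])[0]+155)
print(env.sign_off())"
```

```text
1.7 [176.2 257.8] [213.2 346.9]
1.85 [171.8 259.2] [215.  342.8]
2.05 [166.4 261.1] [218.2 337.5]
163 [167 168 169 170 171 172 173 174 175 176 177 178 179 180 181 182 183]
the job is handed in; nothing more can be done
None
```

The blue lid is open and leaning back on its stop, and I handed the job in at about 10.3 s of the 42 s allowed. The system gives no verdict.

- **Press:** I pressed the white mark with closed fingertips. The catch let go at about 4 N (the highest reading was 4.5 N), and the force dropped to 2.9 N as it did.
- **Ajar:** I took the fingers off, and a picture showed the lid standing ajar with nothing touching it. It stayed that way for over 2 s.
- **Opening:** I tilted the fingers forward, put them under the middle of the raised front edge and pushed the lid up and over. Wrist forces stayed around 1 N.
- **Tilt limit:** One wrist joint reached its range limit, so I worked with the fingers about 48° below horizontal instead of the 34° I had planned. This caused no trouble.

**Last checks:**
- **Lid angle:** In the top picture the lid's front edge is at row 167. That fits the stop at 2.05 rad (predicted row 166.4) and not 1.85 rad (row 171.8).
- **Other things:** The green and yellow lids look shut and the loose items look unmoved. I judged this by eye and did not measure positions.
- **Robot:** It was clear of everything, with wrist force at noise level. No check failed or disagreed.

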